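# Fetch the screwdriver from the tilt-out bin

## Robot

A 6-joint arm with a two-finger parallel gripper is mounted at the origin on a cart in front of the work surface, level with it; the furniture and walls round the work are solid. World frame = base frame: x ahead of the robot, y to its left, z up, the work surface at z = 0. Lengths are in mm, angles in rad, forces in N, time in s.
With the tool pointing down it reaches from about 350 to 1000 mm from the base axis. Payload 7.1 kg.
Tool frame: the origin (TCP) lies midway between the tips of the shut fingers; the grasp point (between the pads) lies 19 mm behind it; z points along the fingers, y is the line along which they close (so a half turn about z gives the same grasp; the last joint's range is limited). The gripper opens to 85 mm and grips with 20 to 120 N. Pads are 22 mm wide; open, the fingers measure 114 mm over their backs; the gripper's body (76 mm by 85 mm) begins 54 mm behind the grasp point. The pads swing forward as they close: fully open they stand 13 mm farther back than shut.
Start: joints at [-1.209, 0.423, 1.63, -0, 1.089, -0.019], TCP at [232.306, -580.206, 231.319] pointing down, gripper open.
Joint ranges: [-3, 3], [-0.9, 2.11], [0.09, 2.58], [-1.31, 4.45], [0.11, 2.69], [-2.54, 2.54]. Speed limits (rad/s): [2.39, 2.39, 3.01, 3.14, 3.14, 3.14].

## Interface

Orientations are given as a unit quaternion [w, x, y, z].
In Python, from bench import r, optics gives the robot as it stands. Calls block until the motion is done:
- r.reach(position, orientation): joint-space move of the TCP to a pose.
- r.movel(position, rot=None, rate=150): straight line of the TCP; rot=None keeps the orientation; rate is the mean speed in mm/s.
- r.move_joints(angles): joint-space move.
- r.command_gripper(opening): opening from 0.0 (shut) to 1.0 (fully open); the grip force is fixed at half the most; returns when the fingers have stopped.
- r.pause(seconds).
- r.ik(position, orientation): joint angles nearest the present ones, or None.
- r.state(): the state.
- optics.camera(name): name is "side" or "top"; returns (picture, depth): 480x640x3 uint8, blue, green, red; 480x640 float32, mm along the optical axis (not along the pixel's ray), 0 where there is no reading.
- optics.camera_params(name): a dict with "camera_matrix" (3x3 intrinsics, pixels), "rvec" (rotation vector, rad) and "tvec" (3), from world to camera coordinates, as OpenCV has them. Camera axes: x right, y down, z forward; pixel columns grow to the right and rows downward; lengths in mm; the calibration is good to about 2 mm. A picture is of the moment at which its call begins. camera_params takes no time and is no camera call.
A pose or a line that the arm cannot do raises r.MotionError and nothing moves.
- r.sign_off(): hands the job in; it is judged then, once.
The state is a dict: "t": time; "qpos": joint angles; "qd": joint speeds; "tau": joint torques, N m; "eef_pos": TCP position; "tcp_rot": TCP orientation; "wrist_force": force on the tool from outside, world axes, zero at the start; "ft_torque": the same for the moment, N m; "opening": opening from 0.0 (shut) to 1.0 (fully open); "grip_force": force on a finger pad.
Only numpy, scipy, OpenCV 4.12 (cv2) and the standard library are available. Lean on these libraries where they do the work, as an engineer would, in place of code of your own. Each camera call takes 0.05 s, during which the arm holds its last target. There are 200 camera calls.

## Task

Tip forward the tilt-out bin that holds the yellow-handled screwdriver until it is fully open, take the screwdriver out and lay it flat in the steel tray without dropping it, then tilt that bin fully shut again. Leave the punch in the other bin, that bin shut, and the things around where they are.

Things in the scene. Friction and masses are not known exactly. Their poses are not given: they have to be found in the camera images.
- rack: Fixed grey rack, 176 mm wide, 130 mm deep, 270 mm high, with two tilt-out bins side by side 80 mm apart. Origin on the bench under the middle of the pivot line; x points to its back (front is -x), y to its left bin, z up. The housing leans back 0.175 rad; its roof's front edge is 60 mm behind the origin and 260 mm up.
- bin_left (a joint): Hinge of the left tilt-out bin (+y side of the rack is left when the rack's yaw is 0). 0 = shut (leans back 0.175 rad with the rack), grows in rad as its top tips out to the rack's front; stop at 0.70 (front then leans 0.525 rad forward of vertical). Light (about 1.5 N at the knob); it balances between 0.4 and 0.6 (may stay put there): below it falls shut, above it falls open, and it stays so.
- bin_right (a joint): Hinge of the right tilt-out bin (+y side of the rack is left when the rack's yaw is 0). 0 = shut (leans back 0.175 rad with the rack), grows in rad as its top tips out to the rack's front; stop at 0.70 (front then leans 0.525 rad forward of vertical). Light (about 1.5 N at the knob); it balances between 0.4 and 0.6 (may stay put there): below it falls shut, above it falls open, and it stays so.
- bin_left_pivot (a point): Middle of the left bin's pivot line, 45 mm above the bench, at the lower edge of its front face; same axes as its knob. The bin turns about its y axis.
- bin_right_pivot (a point): The same point of the right bin.
- bin_left_knob (a point): Centre of the black ball knob (26 mm diameter, on a 10 mm stem) of the left bin: 60 mm out from the front face, 112 mm up the front from the pivot, so it moves on an arc of 127 mm radius about the pivot. Site axes: x into the bin, square to its front; y along the pivot; z up its front.
- bin_right_knob (a point): Centre of the black ball knob (26 mm diameter, on a 10 mm stem) of the right bin: 60 mm out from the front face, 112 mm up the front from the pivot, so it moves on an arc of 127 mm radius about the pivot. Site axes: x into the bin, square to its front; y along the pivot; z up its front.
- bin_left_inside (a point): Point in the middle of the left bin, 27 mm behind its front face and 80 mm up; tells which bin holds what. Bin: grey plastic, 74 mm wide, 52 mm deep, walls 4 mm; front 140 mm and back wall 144 mm high in the middle (154 mm at the sides), so tools come out along the front.
- bin_right_inside (a point): The same point of the right bin.
- screwdriver: Screwdriver, 193 mm, 0.08 kg: yellow handle 23 mm thick from y = +17 to +96 mm, steel shaft 6 mm thick to the tip at y = -93. Own y axis points along it to the handle's end; origin at mid-length, 11.5 mm to the -z side of its axis. It stands in either bin, tip down; with the bin open it leans over the lip about 0.25 rad further than the front, handle past it.
- screwdriver_handle (a point): On the screwdriver's axis inside the handle, 38 mm from the handle's end: the place to grip. Same axes as the screwdriver.
- screwdriver_middle (a point): On the screwdriver's axis at mid-length, 58 mm from the grip point (balance point: 11 mm from it). About 26 mm above the bench when the screwdriver lies in the tray.
- punch: Slim dark steel pin punch, 155 mm long, 11 mm thick, standing in the other bin. Stays there.
- tray: Fixed shallow steel tray, 104 (x) x 222 (y) mm outside, on a rubber foot: inner floor 15 mm and rim 27 mm above the bench, walls 3 mm thick. Origin at the centre of its underside; y is its long axis.
- black_pliers: Black-handled pliers, 210 mm, lying on the bench. Stays.
- bolt_box: Open card box of bolts, 65 x 85 x 45 mm. Stays.

How it is judged:
By the outcome, as a careful person would: the job done as asked, in the order asked, and still so for the second after the job is handed in, with the robot touching nothing.
It also fails if it takes over 72 s, if anything falls off the work surface, if the arm or the gripper's body presses on something with over 40 N, if the wrist force passes 120 N, or if a joint passes its speed limit or range.

## Working session

There is one attempt and no reset: what is moved stays moved. The work goes in short steps, each a Python script; the robot and the scene stay as the last script left them, time stands still between calls to the robot, and variables do not carry over. Pictures are saved under pics/ and viewed, at most 10 in all, crops included, and the job is handed in when it is done.

```bash
ls; mkdir -p pics; cat > h.py <<'E'
import numpy as np, cv2
from bench import r, optics
def params(n):
    p=optics.camera_params(n); K=np.array(p["camera_matrix"],float); R=cv2.Rodrigues(np.array(p["rvec"],float))[0]; t=np.array(p["tvec"],float).ravel()
    return K,R,t
def cloud(n,d):
    K,R,t=params(n); v,u=np.mgrid[0:480,0:640]
    c=np.stack([(u-K[0,2])/K[0,0]*d,(v-K[1,2])/K[1,1]*d,d],-1)
    return (c-t)@R
E
python3 - <<'E'
from h import *
for n in("side","top"):
    im,d=optics.camera(n); cv2.imwrite(f"pics/{n}0.png",im); np.savez(f"{n}0.npz",im=im,d=d)
    K,R,t=params(n); print(n,K.tolist(),(-R.T@t).round(),R.round(2).tolist())
print(r.state())
E
```

```text
pics
side [[618.8435264748998, 0.0, 323.7555298763254], [0.0, 618.8435264748998, 241.39470869661812], [0.0, 0.0, 1.0]] [-436.  578.  839.] [[-0.54, -0.84, -0.03], [-0.45, 0.31, -0.84], [0.71, -0.44, -0.54]]
top [[581.8592019926681, 0.0, 322.4897305486368], [0.0, 581.8592019926681, 250.84364150922448], [0.0, 0.0, 1.0]] [ 221.   24. 1761.] [[0.01, -1.0, 0.01], [-0.98, -0.01, -0.17], [0.17, -0.01, -0.98]]
{'t': 0.1, 'qpos': array([-1.20900868e+00,  4.23761512e-01,  1.63065597e+00, -1.17306413e-05,
        1.08862722e+00, -1.90090141e-02]), 'qd': array([ 0.00038246, -0.00240975, -0.00136972, -0.00086059, -0.00117213,
       -0.00017219]), 'tau': array([-1.69195100e-03, -5.58426619e+01, -2.82447320e+01, -1.54757286e-04,
        3.01064887e-03, -2.62431212e-05]), 'eef_pos': array([ 232.11649824, -579.73047951,  230.60859646]), 'tcp_rot': array([-7.14501423e-04,  9.81928155e-01,  1.89252665e-01, -1.28943092e-04]), 'wrist_force': array([-0.39612137, -0.10366301, -0.69146732]), 'ft_torque': array([-0.01978545,  0.02360587,  0.02837376]), 'grip_force': 0.0, 'opening': 0.9999465406773296}
```

View pics/side0.png

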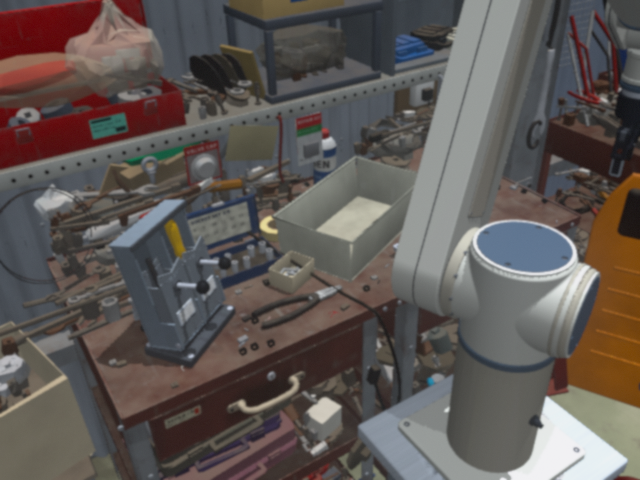

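View pics/top0.png

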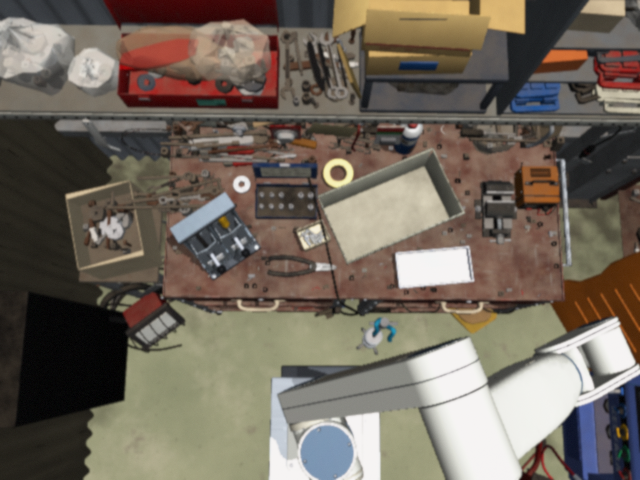

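The side view shows the rack, with the yellow handle at (176,238) in the bin whose knob is at about (225,263); the other knob is at (203,287). In the top view the rack is at (215,237) with its front facing lower right, the tray is white at (433,267), and the pliers (290,265) and bolt box (312,236) lie in front of the rack.

```bash
python3 - <<'E'
from h import *
S=np.load("side0.npz");T=np.load("top0.npz")
Ps=cloud("side",S["d"].astype(float));Pt=cloud("top",T["d"].astype(float))
def blobs(n,im,P,m,roi,amin):
    x0,y0,x1,y1=roi; mm=np.zeros(m.shape,np.uint8); mm[y0:y1,x0:x1]=m[y0:y1,x0:x1]
    k,l,s,c=cv2.connectedComponentsWithStats(mm)
    for i in range(1,k):
        if s[i,4]>=amin: print(n,s[i].tolist(),c[i].round(1),np.median(P[l==i],0).round(1), P[l==i].min(0).round(),P[l==i].max(0).round())
for n,A,P,roi in(("side",S,Ps,(100,190,250,370)),("top",T,Pt,(160,190,270,290))):
    im=A["im"]; h=cv2.cvtColor(im,cv2.COLOR_BGR2HSV)
    print("black");blobs(n,im,P,(h[...,2]<50),roi,8)
    print("yellow");blobs(n,im,P,(h[...,0]>15)&(h[...,0]<35)&(h[...,1]>140)&(h[...,2]>80),roi,8)
# roof: top z>240
m=((Pt[...,2]>235)&(Pt[...,2]<330)); mm=np.zeros_like(m); mm[185:290,160:270]=m[185:290,160:270]
q=Pt[mm]; print("roof",q.shape,q.min(0).round(),q.max(0).round(),cv2.minAreaRect(q[:,:2].astype(np.float32)))
# tray
h=cv2.cvtColor(T["im"],cv2.COLOR_BGR2HSV); m=((h[...,2]>190)&(h[...,1]<60)).astype(np.uint8); mm=np.zeros_like(m); mm[235:300,385:485]=m[235:300,385:485]
q=Pt[mm>0]; print("tray",np.percentile(q[:,2],[1,10,50,90,99]),cv2.minAreaRect(q[:,:2].astype(np.float32)))
a=(slice(120,300),slice(290,480)); print("big box max z",np.percentile(Pt[150:262,320:465,2],[50,90,98,99.5]))
print("clutter",np.percentile(Pt[225:250,297:328,2],[50,98]))
im=cv2.resize(S["im"][185:370,90:260],None,fx=3.2,fy=3.2,interpolation=cv2.INTER_CUBIC)
im2=cv2.resize(T["im"][185:290,160:280],(0,0),fx=4,fy=4)
o=np.zeros((592,800,3),np.uint8);o[:592,:]=0
c=cv2.resize(S["im"][185:370,90:260],(400,435));o[:435,:400]=c;c=cv2.resize(T["im"][185:290,160:280],(400,350));o[:350,400:]=c
cv2.imwrite("pics/c.png",o)
E
```

```text
black
side [126, 196, 6, 3, 8] [128.4 196.9] [869.1 293.5 162. ] [862. 289. 159.] [874. 300. 167.]
side [100, 245, 4, 3, 9] [101.6 246.1] [796.  390.1 101.1] [782. 386.  97.] [803. 393. 113.]
side [146, 259, 11, 26, 90] [151.3 269.9] [528.5 356.  181.7] [520. 351. 153.] [538. 361. 204.]
side [219, 258, 11, 11, 83] [224.2 263.8] [484.3 231.  170.6] [477. 220. 160.] [494. 239. 180.]
side [197, 281, 12, 12, 92] [202.1 287.6] [437.9 296.5 170.9] [431. 284. 162.] [448. 305. 179.]
side [141, 326, 3, 5, 8] [141.6 328.4] [595.6 385.3   5.6] [589. 383.  -0.] [606. 387.   8.]
side [186, 343, 4, 5, 8] [187.5 345. ] [476.3 330.8  24.6] [470. 327.  19.] [480. 336.  28.]
side [240, 348, 6, 3, 8] [242.4 349.2] [423.8 240.4   4.8] [419. 237.   3.] [428. 245.   7.]
side [147, 351, 52, 16, 148] [172.  358.9] [469.3 366.9   9.3] [434. 323.   3.] [516. 402.  17.]
yellow
side [165, 220, 20, 37, 362] [174.5 237. ] [570.9 290.3 208.9] [-436.  268.  164.] [617. 578. 839.]
black
top [195, 233, 13, 15, 72] [201.1 239.9] [530.1 351.9 165.3] [221.  24.  83.] [ 542.  363. 1761.]
top [241, 249, 10, 9, 54] [245.4 253. ] [493.5 227.1 174.8] [221.  24.   7.] [ 519.  247. 1761.]
top [216, 265, 10, 9, 57] [220.9 269.4] [447.  291.8 174.1] [437. 281.  16.] [469. 334. 181.]
yellow
top [219, 216, 10, 12, 78] [223.8 221.6] [574.9 284.3 205.6] [567. 276. 127.] [586. 296. 238.]
roof (1305, 3) [503. 248. 236.] [646. 419. 271.] ((574.5526733398438, 333.5567626953125), (56.03939437866211, 176.0540771484375), 35.99380111694336)
tray [-0.55141093  8.34599859 14.81350299 23.5609422  32.80644753] ((447.13922119140625, -172.21038818359375), (238.45086669921875, 548.5381469726562), 25.53825569152832)
big box max z [  4.16572835  76.73388603 118.63054634 125.92649803]
clutter [10.72123486 46.06005293]
```

View pics/c.png

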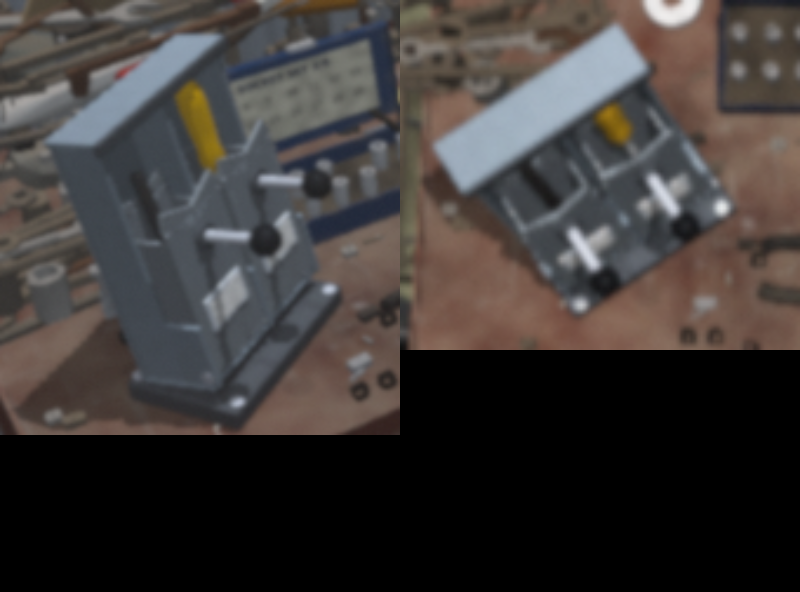

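Crops: the screwdriver is in the upper-right bin in the top view, which is the rack's right bin, and its knob is at top (245,253) and side (224,264). The punch is in the left bin.

```bash
cat >> h.py <<'E'
def ray(n,uv):
    K,R,t=params(n); o=-R.T@t; d=R.T@np.linalg.inv(K)@np.array([uv[0],uv[1],1.]); return o,d/np.linalg.norm(d)
def onplane(n,uv,z):
    o,d=ray(n,uv); return o+d*(z-o[2])/d[2]
def tri(us,ut):
    o1,d1=ray("side",us);o2,d2=ray("top",ut)
    s=np.linalg.lstsq(np.stack([d1,-d2],1),o2-o1,rcond=None)[0]; a=o1+s[0]*d1;b=o2+s[1]*d2
    return (a+b)/2,np.linalg.norm(a-b)
from scipy.spatial.transform import Rotation as Rn
E
python3 - <<'E'
from h import *
kr=tri((224.2,263.8),(245.4,253.)); kl=tri((202.1,287.6),(220.9,269.4)); print(kr,kl)
v=kl[0]-kr[0]; print(np.linalg.norm(v),np.degrees(np.arctan2(-v[0],v[1])))
T=np.load("top0.npz");im=T["im"];h=cv2.cvtColor(im,cv2.COLOR_BGR2HSV)
m=(h[...,2]>150)&(h[...,1]<60); 
m=cv2.morphologyEx(m.astype(np.uint8),cv2.MORPH_OPEN,np.ones((3,3)));k,l,s,c=cv2.connectedComponentsWithStats(m); i=l[268,435];print(s[i])
p=np.argwhere(l==i)[:,::-1]
w=np.array([onplane("top",q,27)[:2] for q in p],np.float32);print(cv2.minAreaRect(w),im[268,435],im[215,390])
E
```

```text
(array([494.78647922, 227.30352764, 163.25521757]), np.float64(1.513193635377695)) (array([447.87125192, 293.31088883, 163.93611777]), np.float64(1.8369364186372146))
80.98440533838514 35.40359718805131
[ 395  246   79   43 2802]
((482.6468200683594, -324.8252868652344), (115.17180633544922, 229.67791748046875), 5.41406774520874) [243 244 245] [174 196 204]
```

```bash
cat >> h.py <<'E'
psi=np.radians(35.5); RX=np.array([np.cos(psi),np.sin(psi),0]); RY=np.array([-np.sin(psi),np.cos(psi),0]); Z=np.array([0,0,1.])
KN=np.array([494.8,227.3,165.0]); PIV=KN+39.6*RX; PIV[2]=45
def rk(x,z): return PIV+x*RX+(z-45)*Z     # point in right bin's mid plane: rack x, height z
def knob(q):
    L=.175-q; return PIV+(112*np.sin(L)-60*np.cos(L))*RX+(112*np.cos(L)+60*np.sin(L))*Z
def quat(z,y):
    z=z/np.linalg.norm(z); y=y-z*(y@z); y/=np.linalg.norm(y)
    return Rn.from_matrix(np.stack([np.cross(y,z),y,z],1)).as_quat(scalar_first=True)
def qp(pitch,s=1):   # tool in rack xz plane, pitch below horizontal pointing to the back; >90 leans back
    p=np.radians(pitch); z=np.cos(p)*RX-np.sin(p)*Z; return quat(z,s*RY),z
E
python3 - <<'E'
from h import *
for s in(1,-1):
  for p in(15,25,35,45,60):
    q,z=qp(p,s); o=[]
    for b in(0,.35,.68):
        for back in(-100,5):
            j=r.ik(knob(b)+z*back,q); o.append(None if j is None else np.round(j,2).tolist())
    print(s,p,o)
  for p in(90,105,115,125):
    q,z=qp(p,s); o=[r.ik(rk(-90,190)+d*np.array([*( -.7*RX[:2]),.714]),q) for d in(0,150)]
    print(s,p,[None if j is None else np.round(j,2).tolist() for j in o])
E
```

```text
1 15 [None, [0.19, 0.77, 2.47, 2.72, 1.39, 1.53], None, [0.12, 0.89, 2.52, 2.66, 1.54, 1.44], None, [0.05, 1.05, 2.54, 2.59, 1.69, 1.33]]
1 25 [None, [0.21, 0.59, 2.45, 2.71, 1.04, 1.62], None, [0.15, 0.68, 2.52, 2.68, 1.19, 1.54], None, [0.09, 0.83, 2.55, 2.66, 1.35, 1.44]]
1 35 [[0.11, 0.17, 2.53, 2.36, 0.6, 1.95], [0.24, 0.44, 2.4, 2.65, 0.69, 1.74], None, [0.19, 0.5, 2.48, 2.66, 0.82, 1.66], None, [0.15, 0.63, 2.53, 2.67, 0.97, 1.56]]
1 45 [None, [0.28, 0.34, 2.33, 2.43, 0.37, 2.0], [0.12, 0.05, 2.5, 1.92, 0.37, 2.4], [0.24, 0.38, 2.41, 2.52, 0.47, 1.86], [0.06, 0.14, 2.57, 2.15, 0.47, 2.09], [0.2, 0.47, 2.47, 2.61, 0.61, 1.72]]
1 60 [[0.29, 0.03, 2.21, 0.4, 0.43, -2.23], None, [0.25, 0.01, 2.3, 0.51, 0.38, -2.37], None, None, None]
1 90 [[0.39, 0.29, 1.95, -0.0, 0.9, -1.8], [0.33, -0.02, 2.03, -0.0, 1.13, -1.86]]
1 105 [[0.42, 0.41, 1.79, -0.06, 1.2, -1.74], [0.37, 0.12, 1.91, -0.06, 1.37, -1.8]]
1 115 [[0.43, 0.5, 1.69, -0.08, 1.38, -1.72], [0.4, 0.22, 1.83, -0.09, 1.52, -1.77]]
1 125 [[0.45, 0.59, 1.6, -0.1, 1.56, -1.71], [0.42, 0.32, 1.76, -0.12, 1.66, -1.75]]
-1 15 [None, [0
[... 539 characters left out ...]
92, 0.37, -0.74], [0.24, 0.38, 2.41, 2.52, 0.47, -1.28], [0.06, 0.14, 2.57, 2.15, 0.47, -1.05], [0.2, 0.47, 2.47, 2.61, 0.61, -1.43]]
-1 60 [[0.29, 0.03, 2.21, 0.4, 0.43, 0.91], [0.33, 0.29, 2.19, 0.74, 0.21, 0.59], [0.25, 0.01, 2.3, 0.51, 0.38, 0.77], [0.3, 0.3, 2.27, 1.15, 0.17, 0.15], [0.21, 0.04, 2.38, 0.71, 0.31, 0.53], [0.27, 0.35, 2.34, 1.85, 0.18, -0.58]]
-1 90 [[0.39, 0.29, 1.95, -0.0, 0.9, 1.34], [0.33, -0.02, 2.03, -0.0, 1.13, 1.28]]
-1 105 [[0.42, 0.41, 1.79, -0.06, 1.2, 1.4], [0.37, 0.12, 1.91, -0.06, 1.37, 1.35]]
-1 115 [[0.43, 0.5, 1.69, -0.08, 1.38, 1.42], [0.4, 0.22, 1.83, -0.09, 1.52, 1.37]]
-1 125 [[0.45, 0.59, 1.6, -0.1, 1.56, 1.43], [0.42, 0.32, 1.76, -0.12, 1.66, 1.39]]
```

```bash
python3 - <<'E'
from h import *
q,z=qp(45,-1)
r.command_gripper(0.62)
r.reach(knob(0)-z*75,q)
s=r.state();print(s["t"],s["wrist_force"].round(1))
for n in("side","top"):
    im,d=optics.camera(n); cv2.imwrite(f"pics/{n}1.png",im)
a=cv2.imread("pics/side1.png")[180:380,80:330];b=cv2.imread("pics/top1.png")[180:300,150:300]
cv2.imwrite("pics/c1.png",np.hstack([cv2.resize(a,(400,320)),cv2.resize(b,(400,320))]))
E
```

```text
3.3333 [-0.5  0.  -1.9]
```

View pics/c1.png

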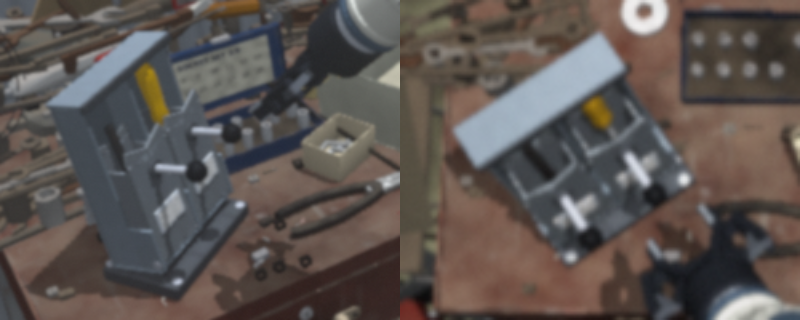

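Crop: the fingers straddle the right knob's line, with their midpoint at (679,230), aimed at the knob at (655,195). Alignment is good.

```bash
python3 - <<'E'
from h import *
q,z=qp(45,-1)
def st(): 
    s=r.state(); print(round(s["t"],1),"op",round(s["opening"],3),"grip",round(s["grip_force"],1),"F",s["wrist_force"].round(1),s["eef_pos"].round(1))
    return s
r.movel(knob(0)+z*12); st()
r.command_gripper(0.0); s=st()
if s["opening"]>0.15:
    for b in np.linspace(0,.69,8)[1:]:
        r.movel(knob(b)+z*12,rate=60); 
        if b in(.69,) or abs(b-.2957)<.01: st()
    r.command_gripper(0.62); st()
E
```

```text
4.2 op 0.618 grip 0.0 F [ 0.4 -0.9 -0. ] [501.3 232.  157.2]
4.6 op 0.265 grip 58.3 F [-6.2 -1.   6.5] [501.1 232.3 158.2]
5.6 op 0.266 grip 63.4 F [ 3.4  7.5 -9.7] [474.  212.9 139.9]
7.1 op -0.0 grip 0.0 F [ 0.2  0.3 -0.3] [446.6 192.8 104.3]
7.6 op 0.617 grip 0.0 F [-0.4 -0.6  0.3] [446.6 192.9 104.5]
```

```bash
python3 - <<'E'
from h import *
for n in("side","top"):
    im,d=optics.camera(n); cv2.imwrite(f"pics/{n}2.png",im); np.savez(f"{n}2.npz",im=im,d=d)
a=cv2.imread("pics/side2.png")[180:380,80:330];b=cv2.imread("pics/top2.png")[180:300,150:300]
cv2.imwrite("pics/c2.png",np.hstack([cv2.resize(a,(400,320)),cv2.resize(b,(400,320))]))
E
```

```text
(no output)
```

View pics/c2.png

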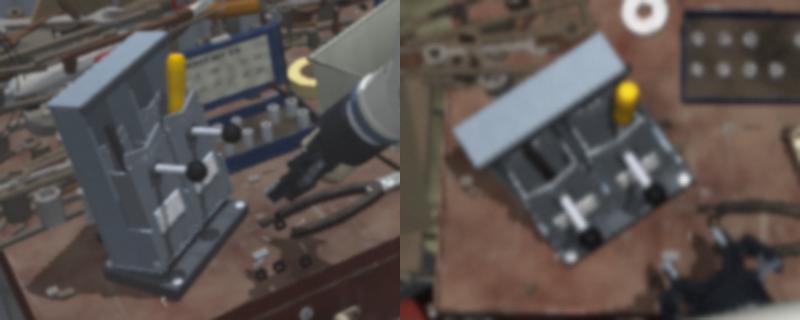

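The crop shows the right bin back shut with the knob at (655,193). The knob slipped from the fingertips, so I'll take a deeper grip.

```bash
cat > op.py <<'E'
from h import *
def st(): 
    s=r.state(); print(round(s["t"],1),"op",round(s["opening"],3),"grip",round(s["grip_force"],1),"F",s["wrist_force"].round(1),s["eef_pos"].round(1))
    return s
E
python3 - <<'E'
from op import *
q,z=qp(45,-1); D=22
r.movel(knob(0)-z*60); r.movel(knob(0)+z*D,rate=100); st()
r.command_gripper(0.0); s=st()
if s["opening"]>0.28:
    ok=True
    for b in np.linspace(0,.69,11)[1:]:
        r.movel(knob(b)+z*D,rate=60); s=st()
        if s["opening"]<.2: ok=False;break
    if ok: r.pause(.3); r.command_gripper(0.62); st()
E
```

```text
9.6 op 0.617 grip 0.0 F [ 1.3 -0.1  0.2] [507.1 236.1 150. ]
10.0 op 0.27 grip 58.3 F [-4.7  0.6  5.3] [507.  236.5 150.8]
```

```bash
python3 - <<'E'
from op import *
q,z=qp(45,-1); D=22
ok=True
for b in np.linspace(0,.69,11)[1:]:
    r.movel(knob(b)+z*D,rate=60); s=st()
    if s["opening"]<.2: ok=False;break
if ok: r.pause(.3); r.command_gripper(0.62); st()
E
```

```text
10.3 op 0.267 grip 59.4 F [-3.8  3.1  4.6] [500.9 232.1 148.2]
10.6 op 0.273 grip 59.7 F [-4.6  5.2  5.7] [494.3 227.4 144.3]
10.9 op 0.27 grip 60.0 F [-1.   6.1  0. ] [487.9 222.8 139.5]
11.2 op 0.272 grip 60.1 F [-0.2  9.7 -4.9] [481.7 218.3 134.3]
11.5 op 0.272 grip 60.1 F [ 0.8 10.5 -4.9] [476.2 214.3 129.3]
11.8 op 0.27 grip 60.5 F [ 1.6 11.3 -7. ] [470.9 210.5 123.7]
12.1 op 0.267 grip 60.8 F [ 0.8  9.9 -6.2] [465.9 207.  117.8]
12.4 op 0.259 grip 60.9 F [ 1.  11.7 -4.8] [461.  203.5 111.2]
12.7 op 0.005 grip 0.0 F [-0.5 -0.2 -0.5] [456.4 199.5 104.3]
```

```bash
python3 - <<'E'
from op import *
q,z=qp(45,-1)
r.command_gripper(0.62)
r.movel(r.state()["eef_pos"]-z*60-60*RX*0); st()
for n in("side","top"):
    im,d=optics.camera(n); cv2.imwrite(f"pics/{n}3.png",im); np.savez(f"{n}3.npz",im=im,d=d)
a=cv2.imread("pics/side3.png")[180:380,80:330];b=cv2.imread("pics/top3.png")[180:300,150:300]
cv2.imwrite("pics/c3.png",np.hstack([cv2.resize(a,(400,320)),cv2.resize(b,(400,320))]))
E
```

```text
13.8 op 0.627 grip 0.0 F [ 0.8 -0.2 -0.1] [422.5 175.2 147.5]
```

View pics/c3.png

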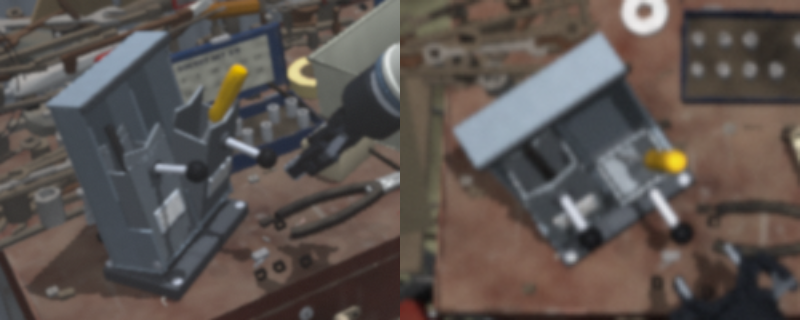

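The right bin now stands partly open (balancing): knob at crop top (682,232) and side (267,155), with the handle leaning out at (672,160). I'll measure the knob and regrasp.

```bash
python3 - <<'E'
from op import *
from scipy.optimize import minimize_scalar as ms
def cen(n,c):
    im=np.load(f"{n}3.npz")["im"]; m=np.zeros((480,640),np.uint8); x,y=map(int,c); m[y-8:y+9,x-8:x+9]=(im[y-8:y+9,x-8:x+9].max(2)<55)
    k,l,s,cc=cv2.connectedComponentsWithStats(m); i=1+np.argmax(s[1:,4]); print(n,s[i],cc[i]); return cc[i]
k,e=tri(cen("side",(247,277)),cen("top",(256,267))); print(k,e)
f=ms(lambda b:np.linalg.norm(knob(b)-k),bounds=(0,.75),method="bounded"); d=k-knob(f.x); print(f.x,knob(f.x),d@RX,d@RY,d[2])
E
```

```text
side [240 273  13  12 109] [246.43119266 278.50458716]
top [251 263   9   9  51] [255.45098039 267.17647059]
[458.64082456 200.68882851 139.03889948] 1.9242290805472795
0.41515953810460676 [457.90587033 200.98367306 139.51414914] 0.42712054235403574 -0.6668276183489844 -0.47524965488273097
```

```bash
python3 - <<'E'
from op import *
q,z=qp(45,-1); D=24
r.movel(knob(.415)-z*35); r.movel(knob(.415)+z*D,rate=80); st()
r.command_gripper(0.0); s=st()
for b in np.linspace(.415,.68,8)[1:]:
    r.movel(knob(b)+z*D,rate=50); s=st()
    if s["opening"]<.2: break
E
```

```text
15.1 op 0.621 grip 0.0 F [-0.   0.8  0.4] [471.3 210.6 122.5]
15.5 op 0.272 grip 58.3 F [-4.6 -2.1  6.4] [471.1 210.8 122.9]
15.8 op 0.27 grip 59.3 F [-5.5 -1.6  8. ] [468.1 208.6 119.4]
16.0 op 0.272 grip 59.4 F [-6.4 -1.7  8.7] [465.3 206.7 116. ]
16.2 op 0.27 grip 59.4 F [-7.2 -3.2  8.5] [462.8 204.9 112.6]
16.5 op 0.272 grip 59.6 F [-5.7  0.7  6.9] [460.6 203.2 108.8]
16.8 op 0.273 grip 59.8 F [-2.8  4.2  1.7] [458.6 201.8 105. ]
17.0 op 0.271 grip 60.0 F [-2.   6.2  0.8] [456.5 200.3 101.2]
17.2 op 0.268 grip 60.3 F [-1.3  5.6  0.4] [454.4 198.8  97.2]
```

Held all the way. Release, retreat, look.

```bash
python3 - <<'E'
from op import *
q,z=qp(45,-1)
r.command_gripper(0.62); r.movel(r.state()["eef_pos"]-z*80); r.pause(.3); st()
P={}
for n in("side","top"):
    im,d=optics.camera(n); np.savez(f"{n}4.npz",im=im,d=d); P[n]=im
a=P["side"][180:380,80:330];b=P["top"][180:300,150:300]
cv2.imwrite("pics/c4.png",np.hstack([cv2.resize(a,(400,320)),cv2.resize(b,(400,320))]))
for n,(x0,y0,x1,y1) in(("side",(190,190,260,300)),("top",(215,200,280,270))):
    A=np.load(f"{n}4.npz"); h=cv2.cvtColor(A["im"],cv2.COLOR_BGR2HSV); C=cloud(n,A["d"].astype(float))
    m=(h[...,0]>15)&(h[...,0]<35)&(h[...,1]>140)&(h[...,2]>80); mm=np.zeros((480,640),np.uint8); mm[y0:y1,x0:x1]=m[y0:y1,x0:x1]
    k,l,s,c=cv2.connectedComponentsWithStats(mm); i=1+np.argmax(s[1:,4])
    e=cv2.erode((l==i).astype(np.uint8),np.ones((3,3)))>0
    p=C[e]; R=np.stack([(p-PIV)@RX,(p-PIV)@RY,p[:,2]],1); md=np.median(R,0); R=R[np.linalg.norm(R-md,axis=1)<90]
    ax=np.linalg.svd(R-R.mean(0),full_matrices=False)[2][0]; ax*=np.sign(ax[2]); t=(R-R.mean(0))@ax
    print(n,s[i],c[i].round(1),"rackframe mean",R.mean(0).round(1),"axis",ax.round(3),"t",np.percentile(t,[2,98]).round(1))
    pts=np.argwhere(l==i)[:,::-1].astype(np.float32); print(cv2.fitLine(pts,cv2.DIST_L2,0,.01,.01).ravel().round(3))
E
```

```text
18.6 op 0.625 grip 0.0 F [0.1 0.5 0.3] [408.1 165.4 153.1]
side [228 232  32  31 404] [243.4 246.7] rackframe mean [-74.7 -20.7 197.4] axis [-0.639 -0.299  0.708] t [-38.5  30.4]
[  0.714  -0.7   243.381 246.71 ]
top [249 247  20  15 164] [259.2 254.3] rackframe mean [-73.6 -29.  208.1] axis [-0.718 -0.297  0.629] t [-41.5  22.8]
[  0.882   0.472 259.232 254.293]
```

View pics/c4.png

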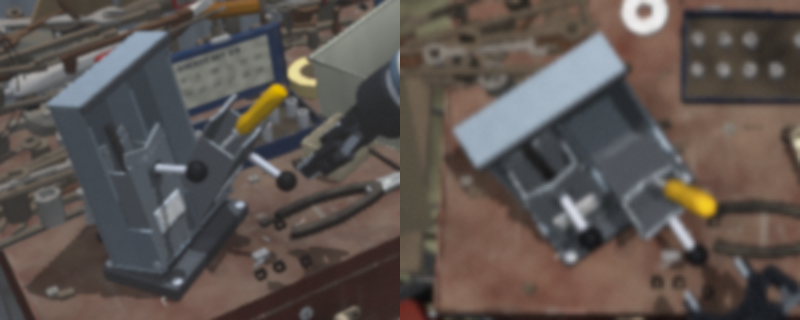

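The right bin is fully open (knob ~(697,255) in the crop). The handle leans over the lip and sideways toward the rack's right, with its end at (705,205). Next: the axis from both views' line fits.

```bash
cat > ax.py <<'E'
from op import *
def yellow(n,im,roi):
    x0,y0,x1,y1=roi; h=cv2.cvtColor(im,cv2.COLOR_BGR2HSV)
    m=(h[...,0]>15)&(h[...,0]<35)&(h[...,1]>140)&(h[...,2]>80); mm=np.zeros((480,640),np.uint8); mm[y0:y1,x0:x1]=m[y0:y1,x0:x1]
    k,l,s,c=cv2.connectedComponentsWithStats(mm); i=1+np.argmax(s[1:,4]); return np.argwhere(l==i)[:,::-1].astype(np.float32)
def axis(ps,pt):
    pl=[];ends=[]
    for n,p in(("side",ps),("top",pt)):
        vx,vy,x,y=cv2.fitLine(p,cv2.DIST_L2,0,.01,.01).ravel(); t=(p-[x,y])@[vx,vy]
        a=np.array([x,y])+np.percentile(t,1)*np.array([vx,vy]); b=np.array([x,y])+np.percentile(t,99)*np.array([vx,vy])
        o,d1=ray(n,a);_,d2=ray(n,b); nn=np.cross(d1,d2); nn/=np.linalg.norm(nn); pl.append((o,nn)); ends.append((a,b))
    a=np.cross(pl[0][1],pl[1][1]); a/=np.linalg.norm(a)
    res=[]
    for n,(e1,e2),(o2,n2) in(("side",ends[0],pl[1]),("top",ends[1],pl[0])):
        for e in(e1,e2):
            o,d=ray(n,e); res.append(o+d*((o2-o)@n2)/(d@n2))
    return a,np.array(res)
E
python3 - <<'E'
from ax import *
a,res=axis(yellow("side",np.load("side4.npz")["im"],(190,190,290,300)),yellow("top",np.load("top4.npz")["im"],(215,200,280,270)))
a*=np.sign(a[2]); print("axis world",a.round(3),"rack",np.round([a@RX,a@RY,a[2]],3)); print(res.round(1)); print("along",((res-res[0])@a).round(1))
E=res[np.argmax(res@a)]; G=E-a*30
y=np.cross(a,Z);y/=np.linalg.norm(y)
print("end",E,"rack",(E-PIV)@RX,(E-PIV)@RY)
azi=np.array([-a[0],-a[1],0]);azi/=np.linalg.norm(azi)
T=np.array([483,-325,0]);
for lean in(25,33,40):
    p=np.radians(lean); z=-np.sin(p)*azi-np.cos(p)*Z
    for s in(1,-1):
        q=quat(z,s*y); j=r.ik(G+z*11,q); j0=r.ik(G-z*80,q)
        M=Rn.from_quat(q,scalar_first=True).as_matrix(); al=M.T@a; out=[]
        for sg in(1,-1):
            h=sg*np.array([-np.sin(np.radians(5.4)),np.cos(np.radians(5.4)),0])
            # orientation with tool axis comps al -> h, tool y horizontal
            y0=np.array([0,1,0]); B=np.stack([al,y0-al*(al@y0),np.cross(al,y0)],1); B/=np.linalg.norm(B,axis=0)
            best=None
            for yy in(np.cross(h,Z),-np.cross(h,Z)):
                W=np.stack([h,yy,np.cross(h,yy)],1); Rw=W@B.T
                if Rw[2,2]<0: best=Rw
            qq=Rn.from_matrix(best).as_quat(scalar_first=True); jj=r.ik(T+h*57+[0,0,40],qq); out.append(None if jj is None else np.round(jj,2).tolist())
        print(lean,s,[None if v is None else np.round(v,2).tolist() for v in(j0,j)],out,"angle",np.degrees(np.arccos(al[2])).round())
E
```

```text
axis world [-0.385 -0.576  0.721] rack [-0.648 -0.245  0.721]
[[503.9 211.5 159.6]
 [472.1 164.  219.1]
 [507.2 216.4 153.6]
 [469.8 160.4 223.6]]
along [ 0.  82.6 -8.4 88.7]
end [469.75944669 160.44137834 223.5569874 ] rack -98.81090224690209 -39.889518106986095
25 1 [[0.48, 0.44, 1.56, -0.2, 1.53, -2.02], [0.45, 0.49, 1.7, -0.22, 1.34, -2.01]] [[-0.35, 0.6, 2.02, -0.77, 0.49, 0.23], [-0.79, 0.79, 1.54, 0.26, 1.12, 2.11]] angle 111.0
25 -1 [[0.48, 0.44, 1.56, -0.2, 1.53, 1.12], [0.45, 0.49, 1.7, -0.22, 1.34, 1.13]] [None, [-0.79, 0.79, 1.54, 0.26, 1.12, -1.03]] angle 111.0
33 1 [[0.51, 0.53, 1.48, -0.25, 1.65, -1.99], [0.48, 0.56, 1.63, -0.27, 1.47, -1.98]] [[-0.43, 0.59, 1.98, -0.42, 0.5, -0.16], [-0.76, 0.74, 1.61, 0.18, 0.97, 2.18]] angle 103.0
33 -1 [[0.51, 0.53, 1.48, -0.25, 1.65, 1.15], [0.48, 0.56, 1.63, -0.27, 1.47, 1.17]] [None, [-0.76, 0.74, 1.61, 0.18, 0.97, -0.97]] angle 103.0
40 1 [[0.54, 0.61, 1.41, -0.29, 1.76, -1.98], [0.5, 0.62, 1.58, -0.3, 1.58, -1.96]] [[-0.48, 0.59, 1.94, -0.17, 0.56, -0.44], [-0.72, 0.7, 1.68, 0.1, 0.84, 2.26]] angle 96.0
40 -1 [[0.54, 0.61, 1.41, -0.29, 1.76, 1.17], [0.5, 0.62, 1.58, -0.3, 1.58, 1.19]] [None, [-0.72, 0.7, 1.68, 0.1, 0.84, -0.88]] angle 96.0
```

```bash
cat >> ax.py <<'E'
a=np.array([-.385,-.576,.721]); a/=np.linalg.norm(a)
E0=np.array([503.9,211.5,159.6])+a*80; G=E0-a*29
azi=np.array([-a[0],-a[1],0]);azi/=np.linalg.norm(azi); ya=np.cross(a,Z);ya/=np.linalg.norm(ya)
p=np.radians(33); zg=-np.sin(p)*azi-np.cos(p)*Z; qg=quat(zg,-ya); Mg=Rn.from_quat(qg,scalar_first=True).as_matrix(); al=Mg.T@a
h=-np.array([-np.sin(np.radians(5.4)),np.cos(np.radians(5.4)),0])
y0=np.array([0,1.,0]); B=np.stack([al,y0-al*(al@y0),np.cross(al,y0)],1); B/=np.linalg.norm(B,axis=0)
for yy in(np.cross(h,Z),-np.cross(h,Z)):
    Rw=np.stack([h,yy,np.cross(h,yy)],1)@B.T
    if Rw[2,2]<0: Rt=Rw
qt=Rn.from_matrix(Rt).as_quat(scalar_first=True)
TR=np.array([483,-325,0.])
D=11
E
python3 - <<'E'
from ax import *
e=r.state()["eef_pos"]; r.movel([e[0]-10,e[1]-20,300]); r.command_gripper(.6)
r.reach(G-zg*100,qg); st()
P=[]
for n,c in(("side",(slice(150,350),slice(80,330))),("top",(slice(170,290),slice(150,300)))):
    im,_=optics.camera(n); P.append(cv2.resize(im[c],(400,320)))
cv2.imwrite("pics/c5.png",np.hstack(P))
E
```

```text
21.6 op 0.596 grip 0.0 F [-0.8  0.3  0.1] [513.9 227.  279.9]
```

View pics/c5.png

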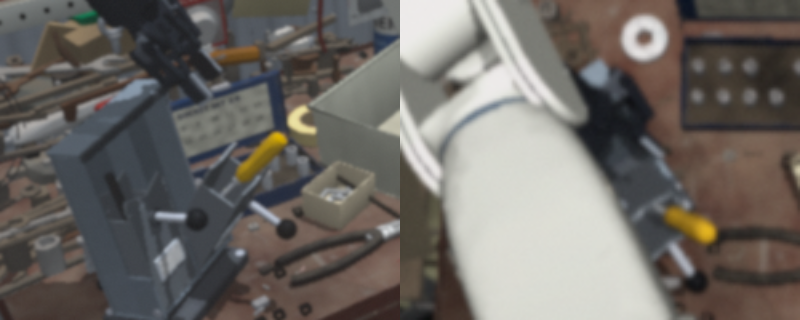

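The gripper hovers above and behind the handle with no contact; the handle is at (262,157) in the side part of the crop. Proceeding.

```bash
python3 - <<'E'
from ax import *
r.movel(G+zg*D,rate=90); st()
r.command_gripper(0); s=st()
if s["opening"]>.15:
    e=s["eef_pos"]
    for k in(20,60,165): r.movel(e+a*k,rate=120); st()
    P=[]
    for n,c in(("side",(slice(110,350),slice(80,380))),("top",(slice(170,330),slice(150,350)))):
        im,d=optics.camera(n); np.savez(f"{n}5.npz",im=im,d=d); P.append(cv2.resize(im[c],(400,320)))
    cv2.imwrite("pics/c6.png",np.hstack(P))
E
```

```text
23.1 op 0.6 grip 0.0 F [ 0.5  1.4 -0.5] [481.4 177.5 187.5]
23.5 op 0.251 grip 58.6 F [-0.2  1.4  3.3] [481.  177.5 187.5]
23.8 op 0.251 grip 58.7 F [ 0.2  0.1 -0.5] [473.3 165.7 202.2]
24.3 op 0.251 grip 58.7 F [-0.7 -0.7 -0.7] [458.1 143.  230.7]
25.3 op 0.249 grip 58.7 F [-0.2 -0.1 -1.2] [417.5  82.6 306. ]
```

View pics/c6.png

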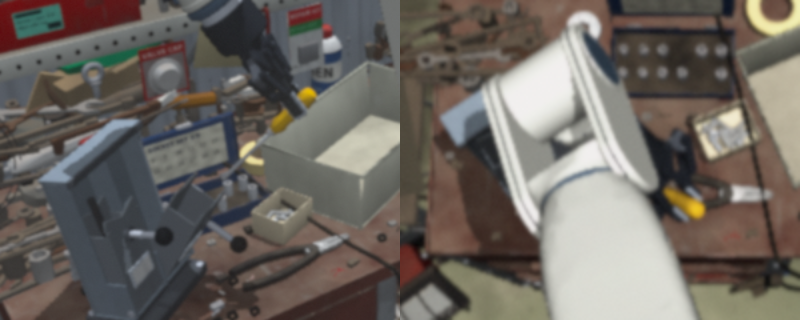

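Crop: the handle is held at (290,115) in the side part, with the shaft out of the bin. On to the tray.

```bash
python3 - <<'E'
from ax import *
e=r.state()["eef_pos"]; r.movel(e+[0,0,60])
W=TR+h*67.5; zt=Rt[:,2]
r.reach(W+[0,0,26.5+120]+zt*D,qt); st()
r.movel(W+[0,0,26.5+32]+zt*D,rate=100); s=st()
P=[]
for n,c in(("side",(slice(60,260),slice(340,640))),("top",(slice(200,320),slice(350,530)))):
    im,d=optics.camera(n); np.savez(f"{n}6.npz",im=im,d=d); P.append(cv2.resize(im[c],(400,267)))
cv2.imwrite("pics/c7.png",np.hstack(P))
E
```

```text
27.9 op 0.252 grip 58.7 F [ 0.3 -0.9 -0.9] [ 489.6 -388.9  135.9]
29.0 op 0.253 grip 58.7 F [ 0.5  0.6 -0.3] [ 489.5 -390.1   48.4]
```

View pics/c7.png

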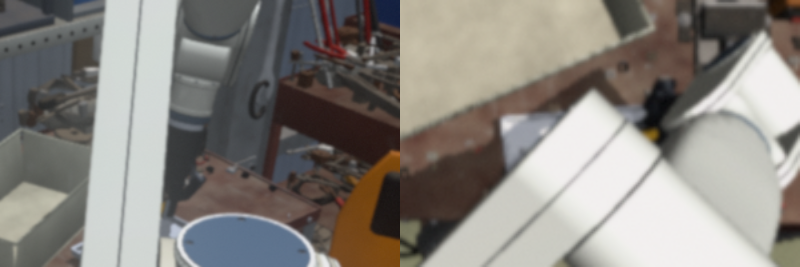

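The arm hides the tray from both cameras in this crop; only a yellow spot shows at (652,133). I'll check the in-hand axis numerically from the lifted frame.

```bash
python3 - <<'E'
from ax import *
ps=yellow("side",np.load("side5.npz")["im"],(260,160,340,230)); pt=yellow("top",np.load("top5.npz")["im"],(265,245,320,290))
b,res=axis(ps,pt); b*=np.sign(b[2]); print(len(ps),len(pt),b.round(3),a.round(3),np.degrees(np.arccos(b@a)),res.round(1))
e=np.array([417.5,82.6,306]); print("exp end",(e-zg*D+a*29).round(1))
# shaft: depth points near expected shaft line in side view
C=cloud("side",np.load("side5.npz")["d"].astype(float)); o=e-zg*D; v=C-o; t=v@(-a); dist=np.linalg.norm(v+t[...,None]*a,axis=-1)
m=(t>60)&(t<175)&(dist<25); print(m.sum())
if m.sum()>10:
    q=C[m]; 
    for lo in range(60,175,20):
        k=m&(t>=lo)&(t<lo+20)
        if k.sum(): w=C[k]-(o-a*lo)-0; w=(v[k]+t[k][:,None]*a); print(lo,k.sum(),"off y",np.median(w@ya).round(1),"off z",np.median(w@np.cross(a,ya)).round(1))
E
```

```text
158 169 [-0.391 -0.473  0.79 ] [-0.385 -0.576  0.721] 7.103458963256924 [[444.1 113.6 274.9]
 [430.8  97.4 301.9]
 [447.4 117.6 268.2]
 [404.8  66.  354.4]]
exp end [409.7  70.9 336.1]
150
60 29 off y 3.8 off z -0.7
80 34 off y 3.3 off z -0.6
100 29 off y 3.6 off z -0.8
120 30 off y 4.7 off z -0.9
140 24 off y 3.9 off z -0.9
160 4 off y 2.9 off z -1.3
```

The shaft is parallel to the assumed axis within about 0.5°, and the tip is where expected. Lower until contact.

```bash
python3 - <<'E'
from ax import *
W=TR+h*67.5; zt=Rt[:,2]; f0=r.state()["wrist_force"][2]
for dz in list(range(24,3,-6))+list(np.arange(4,-4.1,-1)):
    r.movel(W+[0,0,26.5+dz]+zt*D,rate=40); s=r.state(); f=s["wrist_force"]
    if f[2]-f0>2.5: break
print(dz); st()
E
```

```text
1.0
31.3 op 0.251 grip 59.2 F [-1.   0.3  4.9] [ 489.2 -389.7   17.2]
```

```bash
python3 - <<'E'
from ax import *
zt=Rt[:,2]
r.command_gripper(.45); st()
e=r.state()["eef_pos"]; r.movel(e-zt*60,rate=80); r.movel(r.state()["eef_pos"]+[0,0,170]); st()
# go to start side of the bin for a clear view
qs,z=qp(45,-1); r.reach(knob(.2)-z*90+[0,0,60],qs); s=st(); r.command_gripper(0)
T,d=optics.camera("top");S,ds=optics.camera("side");np.savez("top7.npz",im=T,d=d);np.savez("side7.npz",im=S,d=ds)
p=yellow("top",T,(390,235,490,300)); w=np.array([onplane("top",q,27) for q in p],np.float32); print(len(p),cv2.minAreaRect(w[:,:2]))
C=cloud("top",d.astype(float)); q=C[p[:,1].astype(int),p[:,0].astype(int)]; print("z handle",np.percentile(q[:,2],[10,50,90]))
# knob
def cen(im,c,k=9):
    m=np.zeros((480,640),np.uint8); x,y=map(int,c); m[y-k:y+k,x-k:x+k]=(im[y-k:y+k,x-k:x+k].max(2)<55); _,l,s,cc=cv2.connectedComponentsWithStats(m); i=1+np.argmax(s[1:,4]); return cc[i],s[i,4]
def proj(n,P):
    K,R,t=params(n); c=K@(R@P+t); return c[:2]/c[2]
ks,kt=cen(S,proj("side",knob(.7))),cen(T,proj("top",knob(.7))); print(ks,kt); k=tri(ks[0],kt[0]); print(k,knob(.7))
E
```

```text
31.6 op 0.452 grip 0.0 F [-0.3 -0.5 -0.2] [ 489.1 -389.7   16.6]
33.8 op 0.449 grip 0.0 F [-0.1 -0.   0.4] [ 489.6 -402.5  243.6]
35.9 op 0.449 grip 0.0 F [ 0.3 -0.4  0.2] [425.  176.7 279.5]Traceback (most recent call last):
  File "<stdin>", line 8, in <module>
cv2.error: OpenCV(4.12.0) /io/opencv/modules/imgproc/src/convhull.cpp:143: error: (-215:Assertion failed) total >= 0 && (depth == CV_32F || depth == CV_32S) in function 'convexHull'
```

```bash
cat > chk.py <<'E'
from ax import *
def cen(im,c,k=9):
    m=np.zeros((480,640),np.uint8); x,y=map(int,c); m[y-k:y+k,x-k:x+k]=(im[y-k:y+k,x-k:x+k].max(2)<55); _,l,s,cc=cv2.connectedComponentsWithStats(m); i=1+np.argmax(s[1:,4]); return cc[i],s[i,4]
def proj(n,P):
    K,R,t=params(n); c=K@(R@P+t); return c[:2]/c[2]
def check(T,d,S,b,off=np.zeros(3)):
    p=np.ascontiguousarray(yellow("top",T,(390,235,490,300))); w=np.array([onplane("top",q,27)[:2] for q in p],np.float32); print(len(p),cv2.minAreaRect(w))
    C=cloud("top",d.astype(float)); q=C[p[:,1].astype(int),p[:,0].astype(int)]; print("z handle",np.percentile(q[:,2],[10,50,90]))
    ks,kt=cen(S,proj("side",knob(b)+off)),cen(T,proj("top",knob(b)+off)); print(ks,kt,tri(ks[0],kt[0]),knob(b)+off)
E
python3 - <<'E'
from chk import *
T,d=optics.camera("top");S,ds=optics.camera("side")
check(T,d,S,.7)
im=cv2.resize(T[235:300,380:490],(0,0),fx=1,fy=1); print("shaft-dark px", (T[240:290,395:475].max(2)<140).sum())
E
```

```text
118 ((488.6046447753906, -380.05255126953125), (15.997960090637207, 71.01805114746094), 4.4143595695495605)
z handle [28.8618021  35.72710669 41.33157683]
(array([258.83505155, 293.        ]), np.int32(97)) (array([263.53921569, 279.45098039]), np.int32(102)) (array([430.2340124 , 184.4576136 , 114.46115341]), np.float64(9.820584752826806)) [439.06948364 187.54780901 111.84350118]
shaft-dark px 1098
```

```bash
python3 - <<'E'
from chk import *
print(proj("side",knob(.7)),"seen 258.8,293")
q,z=qp(45,-1); D=22
r.command_gripper(.62)
r.movel(knob(.7)-z*70,rot=q); r.movel(knob(.7)+z*D,rate=80); st()
r.command_gripper(0); s=st()
if s["opening"]>.2:
    for b in np.linspace(.7,0,13)[1:]:
        r.movel(knob(b)+z*D,rate=60); s=st()
        if s["opening"]<.2: break
E
```

```text
[257.94201838 292.5004261 ] seen 258.8,293
39.7 op 0.619 grip 0.0 F [-0.2  0.3 -0.8] [451.5 196.4  96.5]
40.1 op 0.271 grip 58.3 F [-3.1  0.2  5.6] [451.3 196.7  96.8]
40.4 op 0.268 grip 59.4 F [-4.1 -1.1  1.5] [454.4 198.9 102.6]
40.6 op 0.271 grip 59.5 F [-4.9 -1.5  2.2] [457.8 201.3 108.2]
40.9 op 0.271 grip 59.6 F [-6.2 -2.5  2.9] [461.7 204.1 114. ]
41.2 op 0.27 grip 59.7 F [-4.6 -0.3  3.3] [466.2 207.3 119.6]
41.5 op 0.274 grip 59.8 F [-5.8 -1.5  3.2] [470.6 210.5 124.6]
41.7 op 0.27 grip 60.0 F [-4.9  0.9  1.5] [475.6 214.  129.6]
42.0 op 0.27 grip 60.2 F [-4.5  1.7  0.2] [480.5 217.5 133.9]
42.3 op 0.268 grip 60.3 F [-3.5  3.6 -1.5] [485.9 221.3 137.9]
42.6 op 0.268 grip 60.5 F [-3.4  4.3 -3.1] [491.1 225.1 141.5]
42.8 op 0.272 grip 60.6 F [-3.8  5.  -3.5] [496.7 229.1 144.9]
43.1 op 0.271 grip 60.8 F [-2.5  4.9 -6.1] [502.1 233.  147.7]
43.4 op 0.267 grip 61.3 F [-3.9  6.1 -1.5] [508.2 237.3 150.8]
```

```bash
python3 - <<'E'
from chk import *
q,z=qp(45,-1)
r.command_gripper(.62); r.movel(r.state()["eef_pos"]-z*90,rate=120); r.pause(.4)
e=r.state()["eef_pos"]; r.movel([e[0]-10,e[1]-40,300]); st()
r.pause(.3)
T,d=optics.camera("top");S,ds=optics.camera("side")
check(T,d,S,0)
check(T,d,S,0,80*RY)
for n,A,roi in(("top",T,(slice(200,235),slice(290,330))),("top",T,(slice(255,280),slice(262,340)))):
    print(np.abs(A[roi].astype(int)-np.load("top0.npz")["im"][roi]).mean())
E
```

```text
46.1 op 0.617 grip 0.0 F [-0.2  0.6 -0.6] [446.  159.5 299.6]
118 ((488.6046447753906, -380.05255126953125), (15.997960090637207, 71.01805114746094), 4.4143595695495605)
z handle [29.55417926 34.63739537 41.32054104]
(array([224.23809524, 263.77380952]), np.int32(84)) (array([245.21666667, 253.08333333]), np.int32(60)) (array([494.37542314, 227.57759309, 163.68468305]), np.float64(1.9026199827693522)) [494.81344844 227.30959268 165.73586061]
118 ((488.6046447753906, -380.05255126953125), (15.997960090637207, 71.01805114746094), 4.4143595695495605)
z handle [29.55417926 34.63739537 41.32054104]
(array([202.10309278, 287.45360825]), np.int32(97)) (array([219.79487179, 269.29487179]), np.int32(78)) (array([447.25925938, 294.85890182, 165.47815402]), np.float64(4.6006591635890395)) [448.35721198 292.43883414 165.73586061]
0.9921428571428571
15.158632478632478
```

```bash
python3 - <<'E'
from chk import *
r.reach([300,-150,400],r.state()["tcp_rot"]) if r.ik([300,-150,400],r.state()["tcp_rot"]) is not None else None
T,d=optics.camera("top");S,ds=optics.camera("side")
for n,A in(("top",T),("side",S)):
    z=np.load(n+"0.npz")["im"].astype(int)
    for roi in((slice(255,280),slice(262,340)),(slice(220,250),slice(295,330))) if n=="top" else ((slice(285,330),slice(245,345)),(slice(250,295),slice(265,315))):
        print(n,np.abs(A[roi]-z[roi]).mean())
C=cloud("top",d.astype(float)); 
dif=np.abs(T.astype(int)-np.load("top0.npz")["im"]).max(2)>40; m=np.zeros_like(dif); m[238:295,385:485]=dif[238:295,385:485]
p=np.argwhere(m)[:,::-1]; w=C[m]; print("changed y range",np.percentile(w[:,1],[0,2,98,100]).round(),"z near tip",np.round(np.median(w[w[:,1]>-290],0)) if (w[:,1]>-290).any() else None)
print(r.state()["t"])
E
```

```text
top 3.045811965811966
top 3.7533333333333334
side 6.231481481481482
side 6.903111111111111
changed y range [-418. -414. -333.   24.] z near tip [ 221.   24. 1761.]
48.075
```

```bash
python3 -c "
from bench import r
r.pause(.3); print(r.sign_off())"
```

```text
the job is handed in; nothing more can be done
None
```

The job is handed in at about 48 s on the robot's clock: the screwdriver is in the tray and both bins measure shut. The bin opened on the third pull, because the knob slipped from the gripper twice. The handle measured at its lying height, but neither camera picked out the shaft, so lying flat is inferred from the handle.

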